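# Dock the short column and latch both column holders

## Task

Get both chromatography columns ready for a run: at the loading dock, first push the trough's raised tab all the way down while the cover is still well open, so that the short column slides over to the tab end, and only then press the dock's hinged cover shut until its catch holds it. On the column holder (before or after the dock) press both hinged straps down over the long column until their catches hold them. Leave everything else standing where it is.

Things in the scene. Friction and masses are not known exactly. Their poses are not given: they have to be found in the camera images.
- dock: Loading dock, fixed to the bench: aluminium plate (156 mm in its x from -90 to +66, 248 mm in its y from -100 to +148, 12 mm thick). Origin on the bench under the trough's pivot. Carries the see-saw trough along its y and a hinged white cover over the trough's middle. z up. It stands anywhere left or right, turned up to 0.55 rad.
- trough (a joint): White see-saw trough of slippery plastic, 168 mm long, 40 mm wide outside, walls 24 mm high, pivoted on an x-axis 75 mm above the bench over the dock's origin. 0 = as it starts, the dock's +y end (with the push tab) raised at a slope of 0.40 rad; 0.80 = fully tipped, that end down by the same slope. It needs 1 to 2 N at the tab; the column slides over once the slope has reversed by 0.1 to 0.3 rad, and its weight then keeps the trough tipped.
- trough_tab (a point): Middle of the top of the trough's flat push tab (40 mm wide in x, 56 mm long, at the trough's +y end, 4 mm thick), 122 mm from the pivot. About 124 mm above the bench at the start, 29 mm when fully tipped. The dock's cover, even when open, stays 75 mm or more from it along the dock's y.
- short_column: Short column lying along the trough: steel tube 16 mm across with square 22 mm end blocks, 90 mm long overall, about 0.22 kg. Origin under its middle, y along it, z up from its underside. It starts at the low (-y) end of the trough.
- short_column_mid (a point): The centre of the short column.
- dock_home (a point): Point fixed to the dock where the centre of the short column lies when the trough is tipped over and the column has slid right to the tab end.
- dock_cover (a joint): The dock's cover: a flat white plate 110 mm long, 50 mm wide, 8 mm thick, hinged along the dock's y at its +x side. Closed (0) it lies level; it swings up with growing value (rad), to 1.6. It stays where it is left. Near 0.12 rad its nose meets a sprung catch that must be pressed past (about 8 N at 80 mm from the hinge) , then it snaps down to 0 and is held. It strikes an untipped trough.
- dock_cover_hinge (a point): Middle of the cover's hinge line (dock x +55, y +17, z 105 mm). The point turns with the cover: its y is the hinge axis, its -x runs along the plate to the free edge. Shut, the plate fills 0 to 8 mm above this height.
- dock_cover_edge (a point): Top of the cover, 104 mm from the hinge, near the free edge; moves with the cover. The catch post stands just outside the free edge, rising 16 mm above the hinge's height.
- holder: Column holder, fixed to the bench: aluminium plate 170 mm (x) by 230 mm (y), 12 mm thick, origin on the bench under its middle, z up. The long column lies in it along y. It stands on the other side from the dock, turned up to 0.55 rad.
- long_column: Long column: steel tube 18 mm across with square 28 mm end blocks, 190 mm overall, about 0.4 kg, lying loose in the holder's cradle. Origin under its middle, y along it.
- strap_far (a joint): Flat steel strap 110 mm long, 32 mm wide, 8 mm thick across the long column at the holder's y = +47 mm, hinged at the holder's +x side (away from the robot). Closed (0) it lies level; it swings up with growing value (rad), to 1.6. It stays where it is left. Near 0.12 rad its nose meets a sprung catch that must be pressed past (about 8 N at 80 mm from the hinge) , then it snaps down to 0 and is held.
- strap_far_hinge (a point): Middle of this strap's hinge line (holder x +55, y +47, z 42 mm); turns with the strap: y is the hinge axis, -x runs along the strap to its free end. Shut, the strap fills 0 to 8 mm above this height.
- strap_far_edge (a point): Top of this strap, 104 mm from the hinge, near the free end; moves with it. The catch post stands just outside, rising 16 mm above the hinge's height.
- strap_near (a joint): The same strap at the holder's y = -47 mm, hinged the other way round, at the holder's -x side (towards the robot). Closed (0) it lies level; it swings up with growing value (rad), to 1.6. It stays where it is left. Near 0.12 rad its nose meets a sprung catch that must be pressed past (about 8 N at 80 mm from the hinge) , then it snaps down to 0 and is held.
- strap_near_hinge (a point): Middle of this strap's hinge line (holder x -55, y -47, z 42 mm); turns with the strap: y is the hinge axis, -x of the point runs along the strap to its free end. Shut, the strap fills 0 to 8 mm above this height.
- strap_near_edge (a point): Top of this strap, 104 mm from the hinge, near the free end; moves with it. The catch post stands just outside, rising 16 mm above the hinge's height.
- solvent_bottle: Bystander: standing glass bottle with a blue cap, 76 mm across, 160 mm tall. Origin under its middle.
- jar: Bystander: standing amber jar, 54 mm across, 80 mm tall, on the robot's side between the dock and the holder. Origin under its middle.
- vial_jar: Bystander: small amber jar, 42 mm across, 65 mm tall, standing beside the dock on the robot's side. Origin under its middle.
- beaker: Bystander: small glass beaker, 58 mm across, 70 mm tall, standing beside the holder on the robot's side. Origin under its middle.
- wrench: Bystander: wrench 150 mm long lying beyond the device on the right.
- mouse: Bystander: black computer mouse, 100 by 60 by 30 mm.
Things that resemble listed ones, but are neither listed nor needed, are in the scene too. What is shaped like the short_column but pink is not meant. Leave any red look-alike of the long_column alone.

How it is judged (in metres and radians):
On the way, in this order (a step that is already met when the one before it is completed fails the run):
1. the trough is tipped fully over and the short column lies at its tab end, with the cover still well open (value of joint trough above 0.74 rad and distance between short_column_mid and dock_home below 0.012 m and value of joint dock_cover above 0.4 rad), for 0.1 s.
2. the dock's cover is held shut by its catch (value of joint trough above 0.74 rad and distance between short_column_mid and dock_home below 0.012 m and value of joint dock_cover below 0.035 rad), for 0.2 s.
At the end, for the whole second after the job is handed in: The trough is fully tipped (above 0.74 rad) with the short column at rest within 12 mm of its home at the tab end; the dock's cover and both straps are held shut by their catches (below 0.035 rad, at rest); the long column still lies in its cradle (all of step 2 and value of joint each of strap_far, strap_near below 0.035 rad and velocity of joint each of dock_cover, strap_far, strap_near below 0.05 rad/s and linear speed of short_column below 0.02 m/s and horizontal distance between long_column and holder below 0.012 m and angle between long_column's own z axis and vertical below 0.1 rad); the robot touches nothing.
It fails at once if a bystander is knocked over or shifted by more than 30 mm (distance of any of solvent_bottle, jar, vial_jar, beaker, wrench, mouse from where it was at the start of the episode above 0.03 m or angle between any of solvent_bottle, jar, vial_jar, beaker's own z axis and vertical above 0.4 rad).
It also fails if it takes over 58 s, if anything falls off the work surface, if the arm or the gripper's body presses on something with over 40 N, if the wrist force passes 120 N, or if a joint passes its speed limit or range.

## Robot

A 7-joint arm with a two-finger parallel gripper is mounted at the origin on the work surface. World frame = base frame: x ahead of the robot, y to its left, z up, the work surface at z = 0. Lengths are in mm, angles in rad, forces in N, time in s.
With the tool pointing down it reaches from about 400 to 850 mm from the base axis. Payload 4.4 kg.
Tool frame: the origin (TCP) lies at the very end of the fingers, on their centre line; the grasp point (between the pads) lies env.grip_point_offset behind it (env.grip_point_offset is the distance from the TCP to the grasp point, in mm); y points along the fingers, x is the direction in which the jaws open and shut, and the axes are right-handed (so a half turn about y gives the same grasp; the last joint's range is limited). The gripper opens to 94 mm and grips with 3 to 60 N. Pads are 16 mm wide; open, the fingers measure 119 mm over their backs; the gripper's body (75 mm by 177 mm) begins 78 mm behind the grasp point.
Start: joints at [-1.18, 0.628, 0.038, 1.517, -0.027, 0.996, -0.02], TCP at [286.68, 583.381, 205.478] pointing down, gripper open.
Joint ranges: [-3.06, 3.06], [-0.37, 2.12], [-1.25, 1.32], [0.18, 2.47], [-1.1, 4.24], [0.23, 1.98], [-2.94, 2.94]. Speed limits (rad/s): [2.57, 2.57, 3.14, 3.14, 3.14, 3.14, 3.14].

## Interface

Orientations are given as a unit quaternion [x, y, z, w].
In Python, from rig import env gives the robot as it stands. The module is installed in compiled form; this text tells all that it offers.
- The arm moves only by the shell command python3 -m crank 'ROWS' [FORCE]. ROWS is JSON, a list of rows, each a list of 7 numbers: the finger opening in mm, from 0 to 94, then the shift along the world's x, y, z in units of 25 mm (1.0 is 25 mm), then the turn, a rotation vector about the world's x, y, z in units of 6 degrees (1.0 is 6 degrees). In form: [[jaw, dx, dy, dz, rx, ry, rz], ...]. A call has 1 to 10 rows; each row is the pose to reach, as a shift and turn from the pose measured when the call began; what a row does not reach only later rows make up. A row lasts 1/12 s, in which the tool goes at most 41.7 mm and 7.16 degrees, less where a joint would pass 70% of its speed; a pose out of reach is approached as far as the arm can. A call with a gripper value outside its range is refused whole. The fingers move at their own pace and stop on an object; FORCE is the grip in N (left out, the last holds). Time passes only in rows, so rows that repeat a pose let the fingers close. It gives the time, the measured TCP pose, the force and the opening at its end, in the units of the state.
- env.get_state(): the state, without advancing time (a new reading comes with each control period).
- env.read_camera(name): name is "scene" or "top" or "wrist"; returns a dict with "img" (384x512x3 uint8, blue, green, red), "vertical_fov" (degrees; the focal length in pixels is half the picture's height over the tangent of half this angle, whatever the lens; pixels are square), "cx", "cy" (the principal point, pixels), "origin" and "rotation" of the camera in the world; the wrist camera has in their place "mount" (4x4, takes a point from camera to tool coordinates, whose origin is the TCP and whose axes are the tool frame's). Camera axes: x right, y up, looking along -z (the intrinsics and any distortion apply to the point x, -y, -z); pixel columns grow to the right and rows downward; lengths in mm; the calibration is good to about 2 mm. A picture is of the moment at which its call begins: read the wrist's pose just before it. There is no depth.
- env.hand_in(): hands the job in, once; it reports no verdict.
The state is a dict: "time": time; "q": joint angles; "qd": joint speeds; "effort": joint torques, N m; "tcp_pos": TCP position; "orientation": TCP orientation; "ft_force": force on the tool from outside, world axes, zero at the start; "ft_torque": the same for the moment, N m; "gripper_width": finger opening in mm.
Only numpy, scipy, OpenCV 4.12 (cv2) and the standard library are available. Lean on these libraries where they do the work, as an engineer would, in place of code of your own. Each camera call takes 0.05 s, during which the arm holds its last target. There are 200 camera calls.

## Working session

There is one attempt and no reset: what is moved stays moved. The work goes in short steps, Python scripts to look and compute and a shell command to move; the robot and the scene stay as the last step left them, time stands still between calls to the robot, and variables do not carry over. Pictures are saved under pics/ and viewed, about 8 in all and at most 12, crops included, and the job is handed in when it is done.

```bash
mkdir -p pics; cat > h.py <<'E'
from rig import env
import numpy as np, cv2
def cam(n):
    c=env.read_camera(n); return c
def K(c):
    f=c["img"].shape[0]/2/np.tan(np.radians(c["vertical_fov"])/2); return f,c["cx"],c["cy"]
E
python3 - <<'E'
from h import *
s=env.get_state();print(s)
for n in("scene","top"):
    c=cam(n);print({k:v for k,v in c.items() if k!="img"})
    cv2.imwrite(f"pics/{n}0.png",cv2.resize(c["img"],(800,600),interpolation=cv2.INTER_CUBIC))
    cv2.imwrite(f"{n}0.png",c["img"])
E
```

```text
{'time': 0.0, 'q': array([-1.17978298,  0.62930882,  0.03846841,  1.51836252, -0.02696045,
        0.99632476, -0.02001478]), 'qd': array([-0.00118129, -0.00160539, -0.00069724, -0.00115701,  0.0002123 ,
       -0.00184888,  0.00073865]), 'effort': array([ 3.04755113e-04, -5.49735653e+01,  1.14412397e+00, -1.86629730e+01,
       -5.20678551e-02,  2.36442906e-02,  1.23607097e-04]), 'tcp_pos': array([286.41061216, 582.74437723, 204.58057995]), 'orientation': array([ 0.60060317,  0.37324483, -0.37434864, -0.599856  ]), 'ft_force': array([ 0.03326769, -0.31699215,  1.12912875]), 'ft_torque': array([ 0.00363599, -0.02524422, -0.00818377]), 'gripper_width': 94.30721318183565}
{'vertical_fov': 55.31446757715611, 'cx': 255.55229447002006, 'cy': 186.5098374829955, 'origin': array([1218.55166495, -345.87026971,  909.86760449]), 'rotation': array([0.31894082, 0.17743176, 0.44769804, 0.81630949])}
{'vertical_fov': 51.087510037929704, 'cx': 260.05920953130214, 'cy': 186.09459810310585, 'origin': array([ 289.90907175,   58.85134198, 1481.55146424]), 'rotation': array([-0.07289835,  0.06996648,  0.70623215, -0.70073295])}
```

View pics/scene0.png

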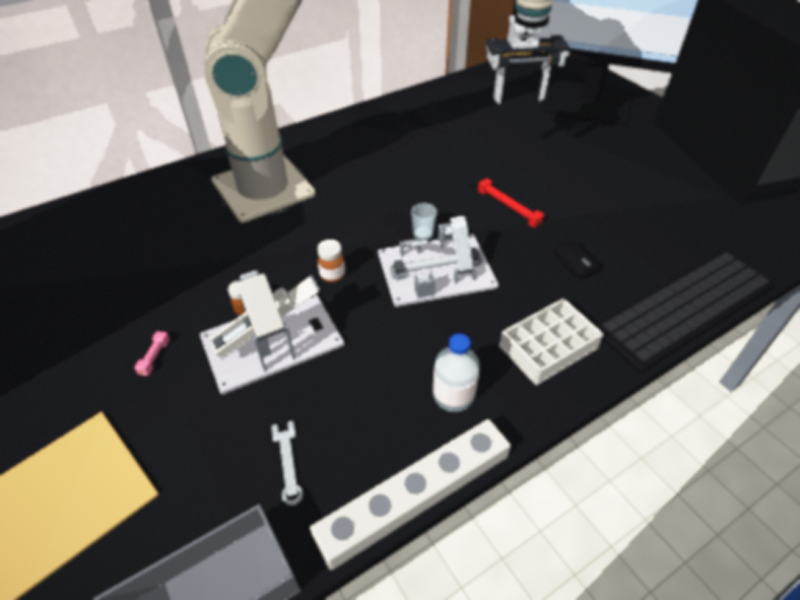

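View pics/top0.png

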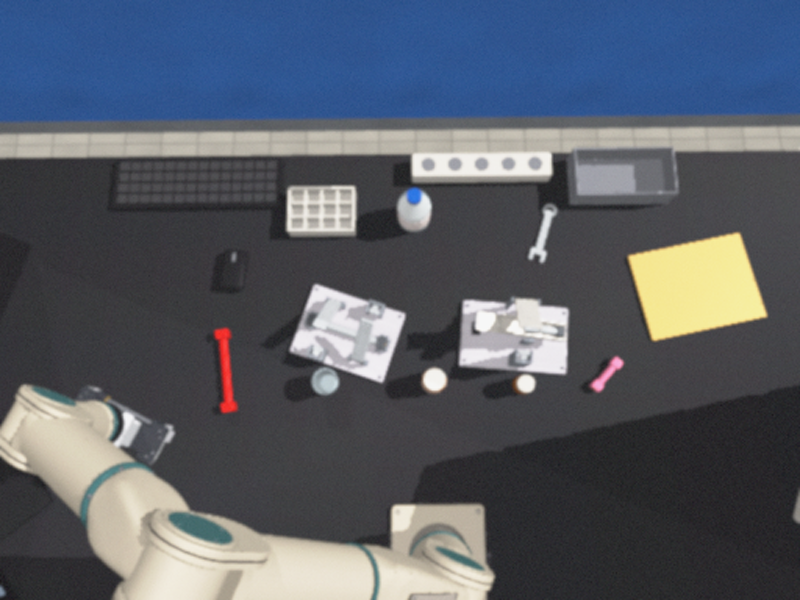

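The scene camera shows the dock at about (270,330) and the holder at (437,265), both in 800x600 px. The top view shows the dock at (515,337), with its tab at (485,320) and the cover raised, and the holder at (348,333). The look-alikes are the pink column at (607,374) and the red one at (226,370); the real ones sit in the devices. Next I'll measure the plates.

```bash
cat >> h.py <<'E'
from scipy.spatial.transform import Rotation as R
def pose(c,s=None):
    if "origin" in c: return np.array(c["origin"]),R.from_quat(c["rotation"]).as_matrix()
    T=np.eye(4);T[:3,:3]=R.from_quat(s["orientation"]).as_matrix();T[:3,3]=s["tcp_pos"];T=T@np.array(c["mount"]);return T[:3,3],T[:3,:3]
def ray(c,uv,s=None):
    f,cx,cy=K(c);o,M=pose(c,s);uv=np.atleast_2d(uv).astype(float)
    d=np.c_[(uv[:,0]-cx)/f,-(uv[:,1]-cy)/f,-np.ones(len(uv))]@M.T;return o,d
def onz(c,uv,z,s=None):
    o,d=ray(c,uv,s);return o+d*((z-o[2])/d[:,2])[:,None]
def proj(c,P,s=None):
    f,cx,cy=K(c);o,M=pose(c,s);p=(np.atleast_2d(P)-o)@M;return np.c_[cx-f*p[:,0]/p[:,2],cy+f*p[:,1]/p[:,2]]
E
python3 - <<'E'
from h import *
from scipy.spatial import ConvexHull
for n in("scene","top"):
    c=cam(n);im=c["img"];hsv=cv2.cvtColor(im,cv2.COLOR_BGR2HSV)
    m=((hsv[...,2]>110)&(hsv[...,1]<70)).astype(np.uint8)*255
    m=cv2.morphologyEx(m,cv2.MORPH_CLOSE,np.ones((3,3)))
    cs,_=cv2.findContours(m,cv2.RETR_EXTERNAL,cv2.CHAIN_APPROX_NONE)
    for k in cs:
        if cv2.contourArea(k)<900: continue
        x,y=k[:,0].mean(0)
        h=cv2.convexHull(k);a=cv2.approxPolyDP(h,4,True)[:,0]
        P=onz(c,a,12)
        if not(200<P[:,0].mean()<900 and abs(P[:,1].mean())<500):continue
        print(n,x,y,a.tolist(),P[:,:2].round().tolist())
    def crop(x0,y0,w,h): return cv2.resize(im[y0:y0+h,x0:x0+w],(800,int(800*h/w)),interpolation=cv2.INTER_CUBIC)
    cv2.imwrite(f"pics/{n}c.png",crop(*((120,130,210,130) if n=="scene" else (180,180,190,75))))
E
```

```text
scene 131.04830917874395 358.048309178744 [[186, 368], [166, 383], [61, 383], [163, 324]] [[907.0, -341.0], [912.0, -392.0], [785.0, -591.0], [783.0, -346.0]]
scene 260.6028880866426 315.3285198555957 [[324, 281], [322, 293], [210, 363], [200, 335], [311, 268]] [[907.0, 66.0], [931.0, 39.0], [927.0, -290.0], [857.0, -280.0], [857.0, 61.0]]
scene 351.6849315068493 217.34931506849315 [[360, 191], [385, 214], [381, 223], [342, 245], [321, 222], [321, 212]] [[717.0, 376.0], [831.0, 374.0], [849.0, 338.0], [846.0, 184.0], [748.0, 186.0], [717.0, 211.0]]
scene 169.8933823529412 210.04044117647058 [[199, 177], [219, 220], [141, 251], [128, 213], [147, 181], [161, 173]] [[372.0, -42.0], [572.0, -73.0], [550.0, -316.0], [394.0, -301.0], [294.0, -200.0], [284.0, -145.0]]
scene 280.00361010830323 163.80505415162455 [[242, 160], [266, 131], [274, 130], [297, 139], [318, 183], [252, 195]] [[379.0, 126.0], [288.0, 289.0], [300.0, 318.0], [392.0, 361.0], [614.0, 283.0], [540.0, 67.0]]
top 329.62295081967216 217.25409836065575 [[296, 192], [332, 190], [363, 197], [362, 238], [334, 251], [295, 234]] [[568.0, -70.0], [574.0, -204.0], [547.0, -318.0], [396.0, -305.0], [350.0, -201.0], [412.0, -62.0]]
top 220.17355371900825 217.8512396694215 [[259, 200], [245, 244], [205, 252], [185, 224], [202, 181]] [[539.0, 68.0], [378.0, 120.0], [350.0, 265.0], [452.0, 340.0], [613.0, 281.0]]
top 205.66666666666666 134.19444444444446 [[227, 119], [226, 150], [183, 147], [185, 119]] [[857.0, 190.0], [733.0, 192.0], [746.0, 357.0], [859.0, 352.0]]
```

View pics/scenec.png

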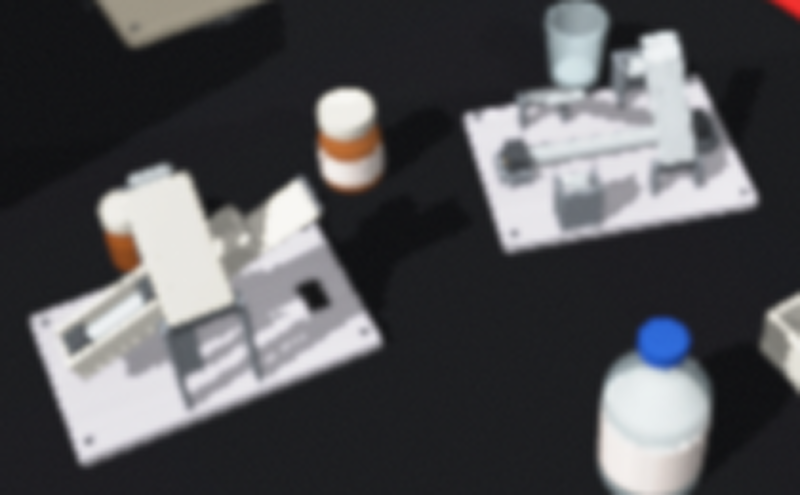

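View pics/topc.png

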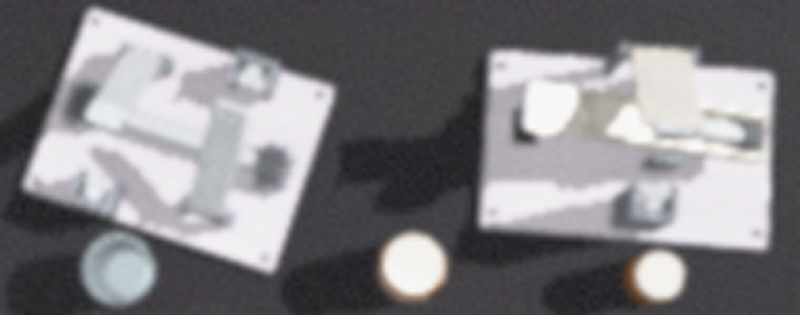

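The crops show the far strap standing open at scene crop (665,100), hinged on its far side. The near strap is foreshortened. The dock's tab is at (290,210) and its cover is raised at (180,245). The plate corners from the two views agree to 3 mm. I'll set the frames, check the points, and plan a wrist view over the holder.

```bash
cat >> h.py <<'E'
def frame(o,yaw):
    T=np.eye(4);T[:3,:3]=R.from_euler('z',yaw).as_matrix();T[:2,3]=o;return T
D=frame((491,-213),-0.085);H=frame((496,203),-0.332)
def W(T,p): return T[:3,:3]@np.array(p,float)+T[:3,3]
def onplane(c,uv,T,y,s=None):  # ray onto plane y=const of device frame -> device x,y,z
    o,d=ray(c,uv,s);Ti=np.linalg.inv(T);o=Ti[:3,:3]@o+Ti[:3,3];d=d@Ti[:3,:3].T
    return o+d*((y-o[1])/d[:,1])[:,None]
E
python3 - <<'E'
from h import *
s=env.get_state();M=R.from_quat(s["orientation"]).as_matrix();print("tool axes cols\n",M.round(3),env.grip_point_offset)
c=cam("wrist");print(c["mount"],c["vertical_fov"])
sc=cam("scene");tp=cam("top")
px=lambda u,v:(120+u*.2625,130+v*.2625)
print("far free end",onplane(sc,px(662,42),H,47))
print("far strap hinge end",onplane(sc,px(690,155),H,47))
print("cover free end",onplane(sc,px(160,190),D,17), "hinge",onplane(sc,px(205,315),D,17))
print("tab",onz(sc,px(290,212),124),onz(tp,(180+550*.2375,180+108*.2375),124),"exp",W(D,(0,112,124)))
for T,ps in((D,[(0,112,124),(55,17,105)]),(H,[(55,47,42),(-55,-47,42)])):
  for p in ps: print(p,W(T,p).round(),proj(tp,W(T,p)).round(1),proj(sc,W(T,p)).round(1))
E
```

```text
tool axes cols
 [[ 0.441 -0.    -0.897]
 [ 0.897 -0.001  0.441]
 [-0.001 -1.    -0.   ]] 18.8
[[ 9.99999952e-01  3.01442259e-04 -6.58300247e-05  4.93612617e-01]
 [-1.45274061e-04  2.71765624e-01 -9.62363457e-01 -1.79237935e+02]
 [-2.72206677e-04  9.62363421e-01  2.71765655e-01  7.86277694e+01]
 [ 0.00000000e+00  0.00000000e+00  0.00000000e+00  1.00000000e+00]] 60.74646880231814
far free end [[ -2.48330356  47.         136.43136796]]
far strap hinge end [[87.21513222 47.         87.22104746]]
cover free end [[ 33.50465727  17.         220.12938252]] hinge [[ 89.11552354  17.         144.7552717 ]]
tab [[ 505.38254849 -103.17995191  124.        ]] [[ 498.92059251 -108.61536166  124.        ]] exp [ 500.50854047 -101.40435646  124.        ]
(0, 112, 124) [ 501. -101.  124.] [[308.5 205.2]] [[195.9 184.4]]
(55, 17, 105) [ 547. -201.  105.] [[336.  192.5]] [[172.2 213.2]]
(55, 47, 42) [563. 230.  42.] [[214.7 192.4]] [[296.9 173.7]]
(-55, -47, 42) [429. 176.  42.] [[228.9 229.2]] [[261.6 156.5]]
```

```bash
python3 -m crank '[[0,0.8,-1.5,1.4,0,0,-1.2],[0,1.7,-3,1.4,0,0,-2.4],[0,2.5,-4.5,1.4,0,0,-3.5],[0,3.3,-6,1.4,0,0,-4.7],[0,4.2,-7.5,1.4,0,0,-5.9],[0,5,-9,1.4,0,0,-7],[0,5.8,-10.5,1.4,0,0,-8.2],[0,6.6,-12,1.4,0,0,-9.4],[0,7.5,-13.5,1.4,0,0,-10.5],[0,8.4,-15.2,1.4,0,0,-11.6]]'; python3 - <<'E'
from h import *
s=env.get_state();M=R.from_quat(s["orientation"]).as_matrix();print(s["tcp_pos"],s["q"],np.degrees(np.arctan2(M[1,0],M[0,0])))
E
```

```text
time: 1.18
tcp_pos: [484.2, 225.8, 240.6]
orientation: [-0.706, 0.037, -0.038, 0.706]
ft_force: [1.3, -0.1, -0.2]
gripper_width: 30.9
[484.17746131 225.84217545 240.62651446] [-0.76564584  0.44544996  0.40405653  1.80448257 -0.21303701  0.93389599
 -0.37570995] -6.083553450796422
```

```bash
python3 -m crank '[[0,0.3,-0.5,0,0,0,-1.1],[0,0.5,-0.9,0,0,0,-2.15],[0,0.5,-0.9,0,0,0,-2.15],[0,0.5,-0.9,0,0,0,-2.15]]'; python3 - <<'E'
from h import *
s=env.get_state();c=cam("wrist");im=c["img"];cv2.imwrite("w1.png",im)
big=cv2.resize(im,(800,600),interpolation=cv2.INTER_CUBIC)
for p in[(55,47,42),(-55,-47,42),(55,-47,58),(-55,47,58),(85,115,12),(85,-115,12),(-85,115,12),(-85,-115,12)]:
    u=proj(c,W(H,p),s)[0];print(p,(u*800/512).round());cv2.circle(big,tuple(int(a) for a in u*800/512),5,(0,0,255),2)
cv2.imwrite("pics/w1.png",big);print(s["tcp_pos"])
E
```

```text
time: 1.52
tcp_pos: [496.6, 203.4, 240.6]
orientation: [-0.697, 0.116, -0.116, 0.698]
ft_force: [0.2, 1.3, -0.2]
gripper_width: 4.0
(55, 47, 42) [469. 202.]
(-55, -47, 42) [322. 325.]
(55, -47, 58) [466. 332.]
(-55, 47, 58) [314. 204.]
(85, 115, 12) [507. 107.]
(85, -115, 12) [490. 388.]
(-85, 115, 12) [280. 106.]
(-85, -115, 12) [295. 388.]
[496.58768359 203.38112827 240.61478088]
```

View pics/w1.png

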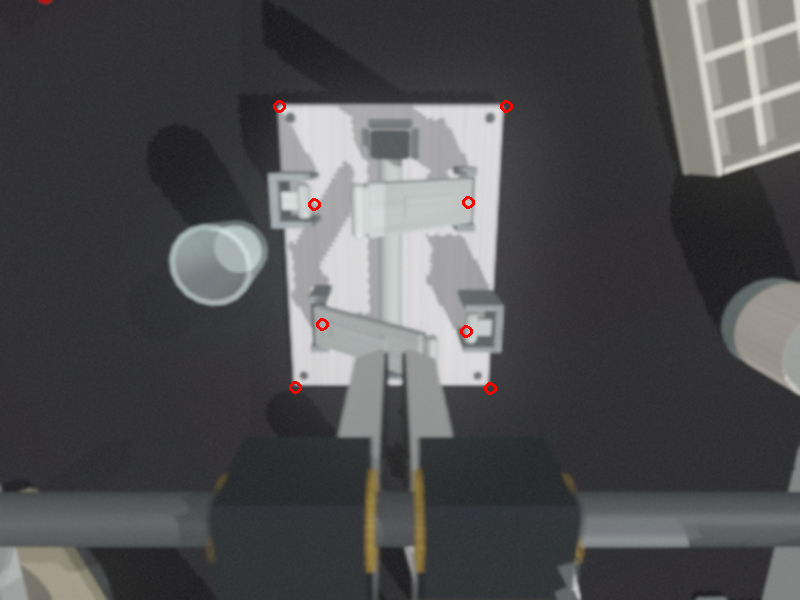

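The wrist view shows the plate corners landing on the predicted circles, so the holder frame is good to about 3 mm. The far strap's free end is at (360,210) and the near strap's is at (435,345). I'll work out the strap angles and waypoints.

```bash
python3 - <<'E'
from h import *
s=env.get_state();c=cam("wrist")
for uv,y in(((360,210),47),((434,347),-47)):
    p=onplane(c,np.array(uv)*.64,H,y,s)[0];h=np.array([55 if y>0 else -55,y,42]);d=p-h;print(p.round(),np.hypot(d[0],d[2]).round(),np.arctan2(d[2],abs(d[0])).round(2))
t0=s["tcp_pos"]
for sg,n in((1,"far"),(-1,"near")):
  for r,th in((40,2.0),(40,1.75),(75,1.75),(85,1.5),(85,1.2),(85,.9),(85,.6),(85,.4),(85,.2),(85,.1),(85,0),(85,-.05)):
    p=W(H,(sg*55-sg*(r*np.cos(th)-12*np.sin(th)*0),sg*47,42+r*np.sin(th)+8))
    print(n,r,th,p.round(),((p-t0)/25).round(2))
E
```

```text
[-22.  47.  89.] 90.0 0.55
[ 28. -47.  87.] 94.0 0.5
far 40 2.0 [579. 224.  86.] [ 3.32  0.79 -6.17]
far 40 1.75 [570. 227.  89.] [ 2.96  0.91 -6.05]
far 75 1.75 [576. 225. 124.] [ 3.19  0.83 -4.67]
far 85 1.5 [558. 231. 135.] [ 2.46  1.08 -4.23]
far 85 1.2 [534. 240. 129.] [ 1.52  1.4  -4.45]
far 85 0.9 [513. 247. 117.] [ 0.69  1.69 -4.96]
far 85 0.6 [497. 252.  98.] [ 0.03  1.92 -5.7 ]
far 85 0.4 [489. 255.  83.] [-0.27  2.02 -6.3 ]
far 85 0.2 [485. 257.  67.] [-0.46  2.09 -6.95]
far 85 0.1 [483. 257.  58.] [-0.51  2.11 -7.28]
far 85 0 [483. 257.  50.] [-0.53  2.11 -7.62]
far 85 -0.05 [483. 257.  46.] [-0.52  2.11 -7.79]
near 40 2.0 [413. 182.  86.] [-3.33 -0.9  -6.17]
near 40 1.75 [422. 179.  89.] [-2.97 -1.03 -6.05]
near 75 1.75 [416. 181. 124.] [-3.2  -0.94 -4.67]
near 85 1.5 [434. 175. 135.] [-2.47 -1.2  -4.23]
near 85 1.2 [458. 166. 129.] [-1.53 -1.52 -4.45]
near 85 0.9 [479. 159. 117.] [-0.7  -1.81 -4.96]
near 85 0.6 [495. 154.  98.] [-0.05 -2.03 -5.7 ]
near 85 0.4 [503. 151.  83.] [ 0.26 -2.14 -6.3 ]
near 85 0.2 [507. 149.  67.] [ 0.45 -2.2  -6.95]
near 85 0.1 [509. 149.  58.] [ 0.5  -2.22 -7.28]
near 85 0 [509. 149.  50.] [ 0.52 -2.23 -7.62]
near 85 -0.05 [509. 149.  46.] [ 0.51 -2.22 -7.79]
```

```bash
python3 -m crank '[[0,0.6,0.8,-1.2,0,0,0],[0,1.16,1.56,-2.4,0,0,0],[0,1.16,1.56,-3.6,0,0,0],[0,1.16,1.56,-4.2,0,0,0],[0,1.0,1.6,-4.6,0,0,0],[0,0.8,1.7,-5,0,0,0],[0,0.6,1.76,-5.4,0,0,0],[0,0.4,1.83,-5.8,0,0,0],[0,0.2,1.89,-6.2,0,0,0],[0,0,1.95,-6.5,0,0,0]]'
```

```text
time: 2.45
tcp_pos: [494.8, 255.5, 77.2]
orientation: [-0.697, 0.114, -0.113, 0.699]
ft_force: [1.4, -0.1, 0.9]
gripper_width: 0.3
```

```bash
python3 -m crank '[[0,-0.15,0,-0.4,0,0,0],[0,-0.25,0,-0.7,0,0,0],[0,-0.28,0,-0.9,0,0,0],[0,-0.28,0,-1.05,0,0,0],[0,-0.28,0,-1.15,0,0,0],[0,-0.28,0,-1.2,0,0,0]]'
```

```text
time: 2.95
tcp_pos: [486.6, 257.2, 49.8]
orientation: [-0.696, 0.114, -0.111, 0.7]
ft_force: [-9.3, -0.7, 39.1]
gripper_width: 0.6
```

```bash
python3 -m crank '[[0,0,0,1.2,0,0,0],[0,0,0,2.6,0,0,0],[0,0,0,4.2,0,0,0],[0,0,0,5.8,0,0,0],[0,-0.2,-1,6.4,0,0,0],[0,-0.5,-2.4,6.4,0,0,0],[0,-0.8,-3.75,6,0,0,0],[0,-0.8,-3.75,5,0,0,0],[0,-0.8,-3.75,4.2,0,0,0],[0,-0.8,-3.75,4.2,0,0,0]]'
```

```text
time: 3.78
tcp_pos: [464.1, 162.6, 152.3]
orientation: [-0.697, 0.116, -0.11, 0.699]
ft_force: [1.1, 0.2, -0.4]
gripper_width: 0.7
```

```bash
python3 -m crank '[[0,0.1,0,-0.8,0,0,0],[0,0.25,0,-1.2,0,0,0],[0,0.45,-0.1,-1.6,0,0,0],[0,0.66,-0.16,-2,0,0,0],[0,0.9,-0.24,-2.4,0,0,0],[0,1.1,-0.3,-2.8,0,0,0],[0,1.42,-0.42,-3.2,0,0,0],[0,1.6,-0.48,-3.6,0,0,0],[0,1.6,-0.48,-3.8,0,0,0],[0,1.6,-0.48,-3.9,0,0,0]]'; python3 -m crank '[[0,0,0,-0.1,0,0,0],[0,0,0,-0.2,0,0,0],[0,0,0,-0.25,0,0,0],[0,0,0,-0.3,0,0,0]]'
```

```text
time: 4.62
tcp_pos: [506.7, 149.6, 54.7]
orientation: [-0.697, 0.115, -0.111, 0.699]
ft_force: [1.2, -1.9, 6.6]
gripper_width: 0.4
time: 4.95
tcp_pos: [507.4, 149.3, 49.6]
orientation: [-0.697, 0.115, -0.112, 0.699]
ft_force: [-7.0, -2.1, 42.6]
gripper_width: 0.4
```

```bash
python3 -m crank '[[0,0,0,1.2,0,0,0],[0,0,0,2.6,0,0,0],[0,0,0,4.2,0,0,0],[0,0,-1.2,5.4,0,0,0.4],[0,-0.1,-2.8,5.6,0,0,0.9],[0,-0.2,-4.4,5.6,0,0,1.4],[0,-0.2,-6,5.6,0,0,1.9],[0,-0.26,-7.6,5.6,0,0,2.3],[0,-0.26,-9,5.4,0,0,2.3],[0,-0.26,-9.8,5.2,0,0,2.3]]'; python3 -m crank '[[0,0,0,0,0,0,0]]'; python3 - <<'E'
from h import *
s=env.get_state();c=cam("wrist");im=c["img"];big=cv2.resize(im,(800,600),interpolation=cv2.INTER_CUBIC)
for p in[(0,112,124),(66,148,12),(66,-100,12),(-90,148,12),(-90,-100,12),(55,17,105)]:
    u=proj(c,W(D,p),s)[0]*800/512;print(p,u.round());cv2.circle(big,tuple(int(a) for a in u),5,(0,0,255),2)
cv2.imwrite("pics/w2.png",big);M=R.from_quat(s["orientation"]).as_matrix();print(s["tcp_pos"],np.arctan2(M[1,0],M[0,0]))
print(((W(D,(0,118,0))-s["tcp_pos"])/25).round(2))
E
```

```text
time: 5.78
tcp_pos: [500.6, -100.7, 179.8]
orientation: [-0.706, 0.032, -0.029, 0.707]
ft_force: [0.4, 0.3, 0.6]
gripper_width: 0.2
time: 5.87
tcp_pos: [499.6, -105.7, 179.1]
orientation: [0.707, -0.034, 0.032, -0.706]
ft_force: [0.5, -0.6, -0.5]
gripper_width: 0.6
(0, 112, 124) [394. 317.]
(66, 148, 12) [493. 214.]
(66, -100, 12) [479. 525.]
(-90, 148, 12) [261. 216.]
(-90, -100, 12) [285. 526.]
(55, 17, 105) [493. 466.]
[ 499.60809297 -105.72311001  179.12048907] -0.09340540252516824
[ 0.06  0.41 -7.16]
```

View pics/w2.png

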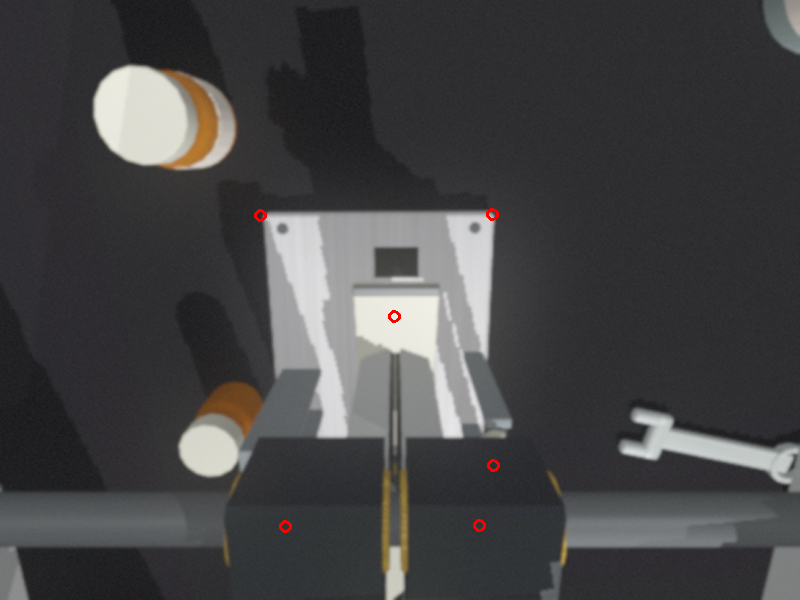

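The wrist view over the dock shows the predicted plate corners on target and the tab centred at (396,317), matching the prediction. I'll push it down now.

```bash
python3 -m crank '[[0,0.05,0.4,-1,0,0,0],[0,0.05,0.5,-1.8,0,0,0],[0,0.05,0.5,-2.2,0,0,0],[0,0.05,0.5,-2.7,0,0,0],[0,0.05,0.5,-3.2,0,0,0],[0,0.05,0.5,-3.7,0,0,0],[0,0.05,0.5,-4.2,0,0,0],[0,0.05,0.5,-4.7,0,0,0],[0,0.05,0.5,-5.2,0,0,0],[0,0.05,0.5,-5.6,0,0,0]]'; python3 -m crank '[[0,0,0,-0.2,0,0,0],[0,0,0,-0.4,0,0,0],[0,0,0,-0.5,0,0,0],[0,0,0,-0.5,0,0,0],[0,0,0,-0.5,0,0,0],[0,0,0,-0.5,0,0,0]]'
```

```text
time: 6.75
tcp_pos: [501.3, -90.1, 38.7]
orientation: [-0.706, 0.033, -0.031, 0.707]
ft_force: [-0.2, 0.2, 1.6]
gripper_width: 0.4
time: 7.25
tcp_pos: [502.6, -87.9, 27.5]
orientation: [-0.705, 0.032, -0.031, 0.708]
ft_force: [-0.9, 4.3, 10.6]
gripper_width: 0.1
```

```bash
python3 -m crank '[[0,0,0,0,0,0,0],[0,0,0.1,1,0,0,0],[0,0,0.3,2.2,0,0,0],[0,0,0.6,3.8,0,0,0],[0,0,1.2,5.4,0,0,0],[0,0,2,7,0,0,0],[0,0,2.5,8.6,0,0,0],[0,0,2.5,9,0,0,0],[0,0,2.5,9,0,0,0]]'; python3 - <<'E'
from h import *
a=cam("scene")["img"][140:270,110:300];s=env.get_state();b=cam("wrist")["img"][120:384]
a=cv2.resize(a,(800,547),interpolation=cv2.INTER_CUBIC)
c=cam("scene");k=800/190
for p in [(0,112*1,29),(0,0,75),(55,17,105)]:
    u=(proj(c,W(D,p))[0]-[110,140])*k;print(p,u.round())
cv2.imwrite("pics/s2.png",a);cv2.imwrite("pics/w3.png",cv2.resize(b,(800,412),interpolation=cv2.INTER_CUBIC))
print(s["tcp_pos"])
E
```

```text
time: 8.0
tcp_pos: [505.3, -24.2, 256.6]
orientation: [-0.705, 0.028, -0.033, 0.708]
ft_force: [0.1, 0.1, -0.1]
gripper_width: 0.5
(0, 112, 29) [378. 274.]
(0, 0, 75) [220. 289.]
(55, 17, 105) [262. 308.]
[503.78186127 -24.74309649 254.30636581]
```

View pics/s2.png

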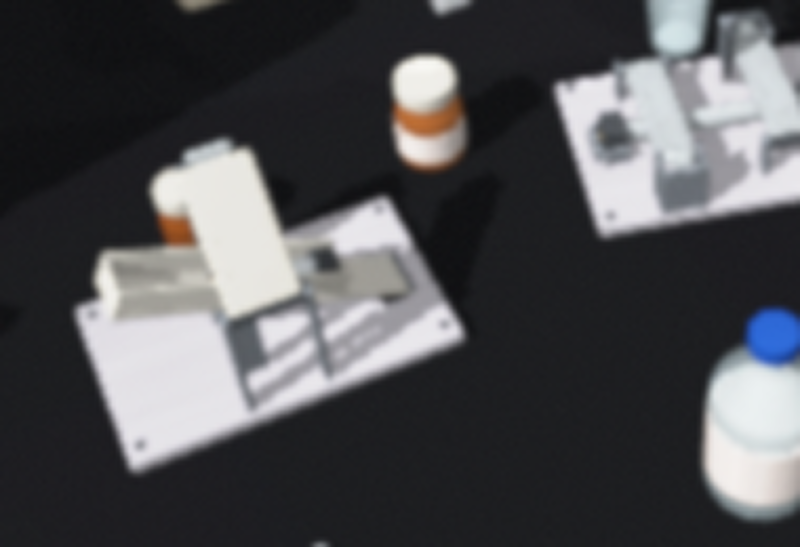

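The scene view shows the trough tipped with its tab down at (385,275), the column's end block at the tab end at (322,260), and the cover still open. Both straps lie shut. Now I'll close the cover.

```bash
python3 -m crank '[[0,0.8,-0.6,0.2,0,0,0],[0,1.8,-1.8,0.2,0,0,0],[0,2.6,-3.2,0.2,0,0,0],[0,2.93,-4.7,0,0,0,0],[0,2.93,-6.1,0,0,0,0],[0,2.93,-7.14,-0.6,0,0,0],[0,2.93,-7.14,-1.8,0,0,0],[0,2.93,-7.14,-2.8,0,0,0],[0,2.93,-7.14,-3.37,0,0,0],[0,2.93,-7.14,-3.37,0,0,0]]'
```

```text
time: 8.98
tcp_pos: [570.9, -203.4, 161.8]
orientation: [-0.704, 0.037, -0.027, 0.708]
ft_force: [0.5, -0.2, -0.7]
gripper_width: 0.1
```

```bash
python3 -m crank '[[0,-0.5,0.05,0.33,0,0,0],[0,-0.95,0.1,0.35,0,0,0],[0,-1.4,0.14,0.4,0,0,0],[0,-1.74,0.17,0.4,0,0,0],[0,-2.14,0.2,0.2,0,0,0],[0,-2.54,0.24,-0.07,0,0,0],[0,-2.9,0.27,-0.3,0,0,0],[0,-3.14,0.29,-0.55,0,0,0],[0,-3.45,0.31,-0.8,0,0,0],[0,-3.74,0.34,-1.07,0,0,0]]'
```

```text
time: 9.82
tcp_pos: [477.5, -195.2, 134.8]
orientation: [-0.704, 0.037, -0.028, 0.708]
ft_force: [-0.8, -0.3, 0.2]
gripper_width: 0.7
```

```bash
python3 -m crank '[[0,-0.2,0,-0.3,0,0,0],[0,-0.35,0.04,-0.55,0,0,0],[0,-0.4,0.04,-0.7,0,0,0],[0,-0.4,0.04,-0.82,0,0,0],[0,-0.4,0.04,-0.92,0,0,0],[0,-0.4,0.04,-1,0,0,0],[0,-0.4,0.04,-1,0,0,0]]'
```

```text
time: 10.4
tcp_pos: [467.7, -194.6, 112.8]
orientation: [-0.704, 0.036, -0.028, 0.709]
ft_force: [-6.8, 2.3, 31.0]
gripper_width: 0.6
```

The cover is down at z = 112.8 (113 expected) with 31 N on it. I'll lift clear and check.

```bash
python3 -m crank '[[0,0,0,1,0,0,0],[0,0,0,2.4,0,0,0],[0,0,0,4,0,0,0],[0,-0.4,1.2,5.4,0,0,0],[0,-1,2.6,6,0,0,0],[0,-1.6,4,6.4,0,0,0],[0,-2,5.6,6.4,0,0,0],[0,-2,6.4,6.4,0,0,0],[0,-2,6.4,6.4,0,0,0],[0,-2,6.4,6.4,0,0,0]]'; python3 - <<'E'
from h import *
c=cam("scene");im=c["img"]
for T,p in((D,(-49,17,113)),(D,(0,112,29)),(H,(-49,47,50)),(H,(49,-47,50))):
    u=proj(c,W(T,p))[0]; print(p,u.round(1),((u-[110,120])*800/220).round())
cv2.imwrite("pics/s3.png",cv2.resize(im[120:270,110:330],(800,545),interpolation=cv2.INTER_CUBIC))
E
```

```text
time: 11.23
tcp_pos: [417.7, -33.6, 272.8]
orientation: [-0.704, 0.035, -0.027, 0.709]
ft_force: [0.5, -1.9, 0.9]
gripper_width: 0.7
(-49, 17, 113) [160.3 187.2] [183. 244.]
(0, 112, 29) [199.7 205.1] [326. 310.]
(-49, 47, 50) [288.  151.7] [647. 115.]
(49, -47, 50) [269.2 175.5] [579. 202.]
```

View pics/s3.png

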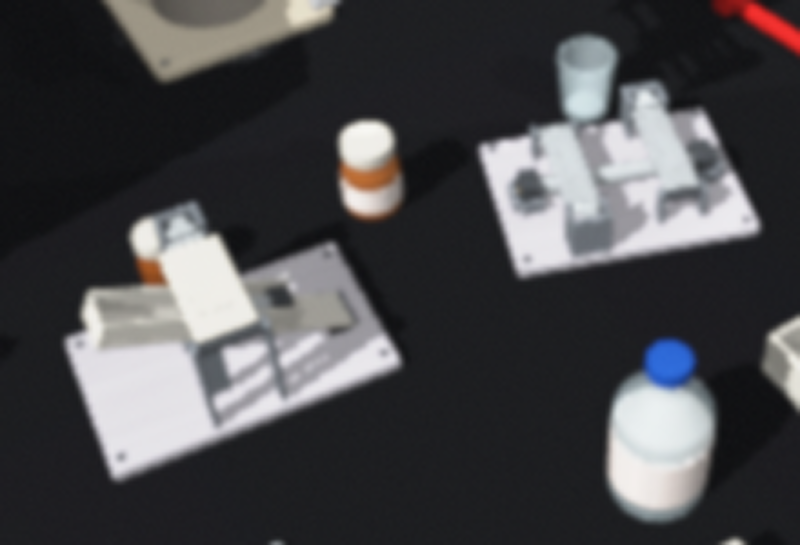

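The cover edge, at about (185,245), and both strap ends, at (583,200) and (647,118), are where the shut positions predict. The column block is at the tab end at (280,295), and the bystanders are still standing. Handing in.

```bash
python3 -c "
from rig import env
print(env.get_state()['ft_force']);print(env.hand_in())"
```

```text
[-0.22778628 -0.64700303  0.39515841]
the job is handed in; nothing more can be done
None
```

The job is handed in after about 11 s of robot time, and every check I made passed; the hand-in itself gives no verdict.

- **Straps:** I pressed the far and then the near strap down. They ended at tool heights of 49.8 and 49.6 mm (50 mm expected when shut), with about 40 N on each.
- **Trough:** I pushed the tab down to its stop with the cover still open. The picture taken before I closed the cover shows the trough tipped and the short column's end block at the tab end.
- **Cover:** I then pressed the cover shut. It ended at 112.8 mm (113 mm expected) with 31 N on it.
- **Last picture:** The cover and strap ends sit within about 1–2 camera pixels of their predicted shut positions. The column is still at the tab end. The jar, vial jar, beaker and bottle are standing, and the arm is clear of everything.
- **Not measured:** I did not measure the short column's distance from home or the exact joint angles; I judged those from the pictures and the contact heights. The wrench and mouse were not in the last picture, but the arm passed well clear of both.
- **Disagreement:** The straps' starting angles disagreed between views. The far strap read 1.0 rad from the scene camera and 0.55 rad from the wrist camera. The closing path worked for either.

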